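Fit the cutter and lid of a lab mill and hold it at pulse

TASK

Get the small sample mill ready and pulse it: seat the square cutter insert flat and square in the pocket in the middle of the mill and let go of it, then put the bayonet lid on over it, lugs down through the two gaps of the ring until it rests on the deck. Twist the lid clockwise (seen from above) half-way to the lock, until its handle points at the single long ribs, and hold it there against the spring without letting it go on to the lock; finish while still gripping the lid in that position, and leave the other things on the bench where they are.

Things in the scene. Friction and masses are not known exactly. Their poses are not given: they have to be found in the camera images.
- insert_center (a point): Steel cutter insert, loose: a square plate 44 x 44 mm, 14 mm thick, with an upright square post 18 x 18 mm in its middle that ends 44 mm above the underside; about 0.15 kg. This point is its centre, 22 mm above its underside; z is up, x and y run along the sides of plate and post. A quarter turn makes no difference. Grip it by the top of the post.
- lid_center (a point): Aluminium bayonet lid, loose, mouth down: a hollow cap 84 mm in diameter, 43 mm high, inside 77 mm wide and 38 mm deep, about 0.2 kg. Two lugs near the rim, along its x and -x, reach 50 mm from the axis; they are 16 mm wide and 2 to 9 mm above the rim. This point is on the axis, 36.5 mm above the rim; z is up. A half turn makes no difference.
- lid_handle (a point): Middle of the lid's grey bar handle, on the lid's axis, 58 mm above its rim. The bar is 64 mm long along the lid's x (in line with the lugs), 14 mm wide and 30 mm high (43 to 73 mm above the rim). Grip it across, on its long faces.
- mill: Sample mill, fixed: white housing 140 x 140 mm, steel deck 75 mm above the bench, grey control panel on its -x side (45 mm high, out to 103 mm from the axis). Origin under its middle, on the bench; z is up.
- mill_pocket (a point): The middle of the floor of the mill's square pocket, 65 mm above the bench. The pocket is 48 x 48 mm and 10 mm deep with a 3 mm chamfer round its mouth, its sides along the mill's x and y.
- mill_mouth (a point): Centre of the mouth at deck height, above the pocket; axes as the mill. Bayonet ring on the deck: 116 mm outside, 106 inside, 19 high; two inward flanges (13 to 19 mm above the deck) leave a 90 mm opening. Gaps between them, 40 degrees wide, on the mill's +y and -y sides: lugs go down there, handle along the mill's y within 9 degrees, till the rim is on the deck. It then turns clockwise only.
- mill_mark (a point): One of the two single long ribs on the ring, 60 mm from the axis, 19 mm above the deck: the half-way mark, 45 degrees clockwise (seen from above) of the gap on the +y side, that is between the mill's +x and +y; the other is opposite. At half-way the handle lies along the line through both. Pairs of short ribs, about 75 degrees from the gaps, mark the lock.
- pulse_ring (a joint): Spring ring in the mill that the lugs push round, rad; 0 at rest, growing clockwise. It follows the lid after the first 11 degrees (0.19 rad) of its turn, so it reads 0.59 when the lid is at half-way (45 degrees). Its spring resists with about 0.1 N m at 0 and 0.18 N m half-way and turns back a lid that is let go.
- lock_catch (a joint): Lock catch, rad; 0 at rest. The lugs meet it when the lid is turned about 60 degrees, where turning becomes much stiffer (0.35 N m more). When it moves, the lid is going into the lock, which must not happen.
- reagent_bottle: Bystander: amber bottle, 66 mm in diameter, 150 mm high. Origin at the centre of its underside.
- jar_lid: Bystander: small flat jar lid with a round knob and no lugs, 68 mm in diameter, 28 mm high. Origin at the centre of its underside.
- beaker: Bystander: beaker, 70 mm in diameter, 85 mm high. Origin at the centre of its underside.
- powder_jar: Bystander: white jar with a red cap, 64 mm in diameter, 85 mm high. Origin at the centre of its underside.
- spatula: Bystander: spatula lying flat, 180 mm long along its x.
- dish: Bystander: white dish, 80 mm in diameter, 22 mm high. Origin at the centre of its underside.
- stopper: Bystander: rubber stopper, 34 mm in diameter, 26 mm high. Origin at the centre of its underside.
Mind the look-alikes: they are no part of the job. Leave any green or purple look-alike of the mill alone.

How it is judged (in metres and radians):
On the way, in this order (a step that is already met when the one before it is completed fails the run):
1. the cutter insert lies flat in the mill's pocket and is let go (horizontal distance between insert_center and mill_pocket below 0.004 m and z of insert_center in the frame of mill_pocket below 0.0245 m and angle between insert_center's own z axis and vertical below 0.06 rad and contact force between the fingers and insert below 0.3 N), for 0.2 s.
2. the lid is down on the deck over the insert, lugs through the gaps, not yet twisted half-way (horizontal distance between insert_center and mill_pocket below 0.004 m and z of insert_center in the frame of mill_pocket below 0.0245 m and angle between insert_center's own z axis and vertical below 0.06 rad and horizontal distance between lid_center and mill_mouth below 0.005 m and z of lid_center in the frame of mill_mouth below 0.0405 m and angle between lid_center's own z axis and vertical below 0.08 rad and value of joint pulse_ring below 0.4 rad), for 0.05 s.
At the end, for the whole second after the job is handed in: Insert seated in the pocket (4 mm sideways, 2.5 mm in height, level); lid down in the mouth (rim within 4 mm of the deck, 5 mm sideways, level); spring ring held at 0.44 to 0.74 rad (8.5 degrees either side of the half-way ribs), lock catch not moved, fingers gripping the lid (horizontal distance between insert_center and mill_pocket below 0.004 m and z of insert_center in the frame of mill_pocket below 0.0245 m and angle between insert_center's own z axis and vertical below 0.06 rad and horizontal distance between lid_center and mill_mouth below 0.005 m and z of lid_center in the frame of mill_mouth below 0.0405 m and angle between lid_center's own z axis and vertical below 0.08 rad and value of joint pulse_ring between 0.44 and 0.74 rad and value of joint lock_catch below 0.05 rad and contact force between the fingers and lid above 2 N); the arm keeps its last pose, push and grip.
It fails at once if the lid goes on into the lock (value of joint lock_catch above 0.1 rad).
It fails at once if one of the other things on the bench is knocked away (more than 30 mm) (distance of any of reagent_bottle, jar_lid, beaker, powder_jar, spatula, dish, stopper from where it was at the start of the episode above 0.03 m).
It also fails if it takes over 58 s, if anything falls off the work surface, if the arm or the gripper's body presses on something with over 40 N, if the wrist force passes 120 N, or if a joint passes its speed limit or range.

ROBOT

A 6-joint arm with a two-finger parallel gripper is mounted at the origin on the work surface. World frame = base frame: x ahead of the robot, y to its left, z up, the work surface at z = 0. Lengths are in mm, angles in degrees, forces in N, time in s.
With the tool pointing down it reaches from about 275 to 1000 mm from the base axis. Payload 8.4 kg.
Tool frame: the origin (TCP) lies midway between the tips of the shut fingers; the grasp point (between the pads) lies 19 mm behind it; y points along the fingers, x is the direction in which the jaws open and shut, and the axes are right-handed (so a half turn about y gives the same grasp; the last joint's range is limited). The gripper opens to 85 mm and grips with 20 to 120 N. Pads are 22 mm wide; open, the fingers measure 114 mm over their backs; the gripper's body (76 mm by 85 mm) begins 54 mm behind the grasp point. The pads swing forward as they close: fully open they stand 13 mm farther back than shut.
Start: joints at [-71.184, 20.225, 93.587, -0, 66.188, -0.138], TCP at [202.998, -591.117, 231.281] pointing down, gripper open.
Joint ranges: [-150.9, 150.9], [-52.94, 120.26], [3.33, 152.33], [-74.26, 254.26], [0, 154.13], [-172.89, 172.89]. Speed limits (degrees/s): [127.2, 127.2, 159.86, 180, 180, 180].

INTERFACE

Orientations are given as [roll, pitch, yaw] about the fixed x, y, z axes, in that order (R = Rz(yaw) Ry(pitch) Rx(roll)).
In Python, from workcell import manip gives the robot as it stands. The module is installed in compiled form; this text tells all that it offers.
- The arm moves only by the tool jog_arm, never from a script. Its argument "motion" is one flat list of numbers, 7 for each row, row after row: the closure, from -1 (fully open) to 1 (shut), then the shift along the tool's x, y, z in cm, then the turn, a rotation vector about the tool's x, y, z in rad. A call has 1 to 5 rows; each row shifts and turns the commanded pose from where the row before left it, along the tool's axes as they then stand; what a row does not reach is not made up. A row lasts 1/10 s, in which the tool goes at most 50 mm and 8.59 degrees, less where a joint would pass 70% of its speed; a pose out of reach is approached as far as the arm can. A call is refused whole if a number of a shift passes 5 or a number of a turn 0.15, either way. A call with a gripper value outside its range is refused whole. The fingers move at their own pace and stop on an object; "newtons" is the grip in N (left out, the last holds). Time passes only in rows, so rows that do not move let the fingers close. It gives the time, the measured TCP pose, the force and the opening at its end, in the units of the state.
- manip.observe(): the state, without advancing time (a new reading comes with each control period).
- manip.read_camera(name): name is "side" or "top"; returns a dict with "color" (400x640x3 uint8, red, green, blue), "vfov" (degrees; the focal length in pixels is half the picture's height over the tangent of half this angle, whatever the lens; pixels are square), "cx", "cy" (the principal point, pixels), "xyz" and "rotation" of the camera in the world. Camera axes: x right, y up, looking along -z (the intrinsics and any distortion apply to the point x, -y, -z); pixel columns grow to the right and rows downward; lengths in mm; the calibration is good to about 2 mm. A picture is of the moment at which its call begins. There is no depth.
- manip.sign_off(): hands the job in, once; it reports no verdict.
The state is a dict: "time_s": time; "joints": joint angles; "dq": joint speeds; "joint_efforts": joint torques, N m; "eef_pos": TCP position; "tcp_rot": TCP orientation; "wrist_force": force on the tool from outside, world axes, zero at the start; "torque": the same for the moment, N m; "width": opening from 0.0 (shut) to 1.0 (fully open).
Only numpy, scipy, OpenCV 4.12 (cv2) and the standard library are available. Lean on these libraries where they do the work, as an engineer would, in place of code of your own. Each camera call takes 0.05 s, during which the arm holds its last target. There are 200 camera calls.

## Working session

There is one attempt and no reset: what is moved stays moved. The work goes in short steps, Python scripts to look and compute and a tool call to move; the robot and the scene stay as the last step left them, time stands still between calls to the robot, and variables do not carry over. Pictures are saved under pics/ and viewed, about 8 in all and at most 12, crops included, and the job is handed in when it is done.

Besides the shell and the picture viewer there is one more tool, called after "Request:" as name(argument=value, ...), one argument or row to a line, values as JSON. jog_arm: Moves the arm, as the interface text tells. Its arguments: {"type":"object","properties":{"motion":{"type":"array"},"newtons":{"type":"number"}},"required":["motion"]}

```bash
mkdir -p pics; cat > h.py <<'E'
import numpy as np, cv2
from workcell import manip
def shot(n,name):
    c=manip.read_camera(n); cv2.imwrite(f'pics/{name}.png',c['color'][...,::-1]); 
    np.save(f'pics/{name}.npy',c,allow_pickle=True); return c
def load(name): return np.load(f'pics/{name}.npy',allow_pickle=True).item()
def f(c): return 200/np.tan(np.radians(c['vfov'])/2)
def ray(c,u,v):
    d=np.array([(u-c['cx'])/f(c),-(v-c['cy'])/f(c),-1]); return np.array(c['xyz']),np.array(c['rotation'])@d
def onz(c,u,v,z):
    o,d=ray(c,u,v); return o+d*(z-o[2])/d[2]
def proj(c,p):
    q=np.array(c['rotation']).T@(np.array(p)-c['xyz']); return c['cx']+f(c)*q[0]/-q[2], c['cy']-f(c)*q[1]/-q[2]
E
python3 - <<'E'
from h import *
for n in('side','top'):
    c=shot(n,n+'0'); print({k:v for k,v in c.items() if k!='color'})
print(manip.observe())
a=cv2.imread('pics/top0.png'); 
E
```

```text
{'vfov': 49.54050950572438, 'cx': 322.3466507908388, 'cy': 199.8673833500138, 'xyz': array([-411.74635142,  584.2413926 ,  797.56997694]), 'rotation': array([  56.75086369,    1.25292037, -121.88767577])}
{'vfov': 57.774692249950284, 'cx': 317.0473978979303, 'cy': 200.59076645303438, 'xyz': array([ 430.16198204,   29.21894018, 1346.23714759]), 'rotation': array([  4.56257742,  -1.08623093, -90.9408007 ])}
{'time_s': 0.1, 'joints': array([-7.11859753e+01,  2.02581298e+01,  9.36228520e+01,  5.66850721e-04,
        6.61883886e+01, -1.37672525e-01]), 'dq': array([ 0.00590589, -0.13372098,  0.03812658,  0.05489212,  0.00558885,
        0.01450498]), 'joint_efforts': array([ 1.19751716e-03, -6.06354403e+01, -3.42821968e+01, -3.77555114e-05,
        3.85987558e-03, -2.61314477e-05]), 'eef_pos': array([ 202.85110722, -590.73263655,  230.65565288]), 'tcp_rot': array([-8.99993150e+01,  6.93688806e-02, -7.10485315e+01]), 'wrist_force': array([ 0.44653614,  0.80945474, -0.56198036]), 'torque': array([ 0.04091095,  0.03136062, -0.01529261]), 'width': 0.99898598832035}
```

View pics/top0.png

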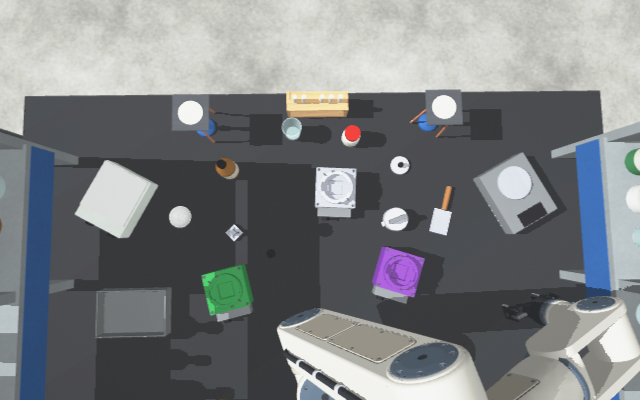

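View pics/side0.png

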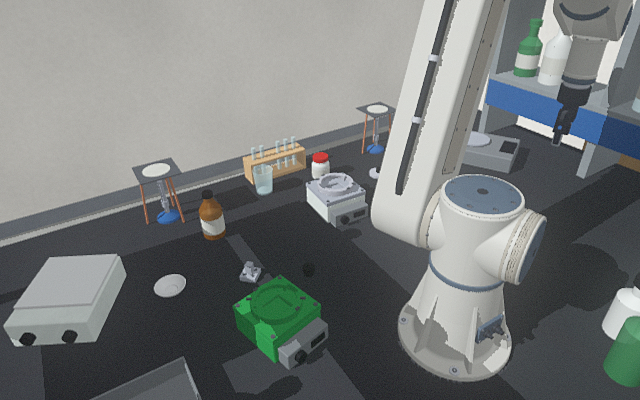

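The top view shows the white mill at (336,190) with its panel toward the robot. The insert is at (234,233). There are two lid candidates: (396,219), which has a bar handle, and (400,165), which is smaller with a round knob and so is the jar lid. The green (228,291) and purple (399,272) mills are decoys. The side view shows the insert at (250,271) and the mill at (337,197), but the arm hides the lid. I'll confirm with an enlarged crop.

```bash
cat >> h.py <<'E'
from scipy.spatial.transform import Rotation as R
_l=load
def fix(c):
    c=dict(c); c['rotation']=R.from_euler('xyz',c['rotation'],degrees=True).as_matrix() if np.ndim(c['rotation'])==1 else c['rotation']; return c
def load(n): return fix(_l(n))
E
python3 - <<'E'
from h import *
a=cv2.imread('pics/top0.png')
A=[cv2.resize(a[y:y+80,x:x+80],None,fx=5,fy=5,interpolation=cv2.INTER_CUBIC)for x,y in((296,150),(360,180))]
B=cv2.resize(a[213:253,214:254],None,fx=5,fy=5,interpolation=cv2.INTER_CUBIC)
im=np.hstack(A); im[:200,:200]=0; im=np.hstack(A)
cv2.imwrite('pics/c1.png',np.vstack([im,np.hstack([B,np.zeros((200,600,3),np.uint8)])]))
c=load('top0'); s=load('side0')
for n,(u,v),z in(('mill',(336,188),94),('lid',(396,219),60),('ins',(234,233),14),('jar',(400,165),15)): print(n,onz(c,u,v,z))
print('ins side',onz(s,250,271,14)); p=manip.observe()['eef_pos']; print(proj(c,p),proj(s,p))
E
```

```text
mill [572.66289565 -62.82936061  94.        ]
lid [ 462.47023061 -276.90924614   60.        ]
ins [422.06558057 306.94972424  14.        ]
jar [ 664.54069652 -309.40945557   15.        ]
ins side [427.0407764  308.58529727  14.        ]
(np.float64(514.3983542655324), np.float64(300.874842885363)) (np.float64(558.3995703566198), np.float64(143.11573945485378))
```

View pics/c1.png

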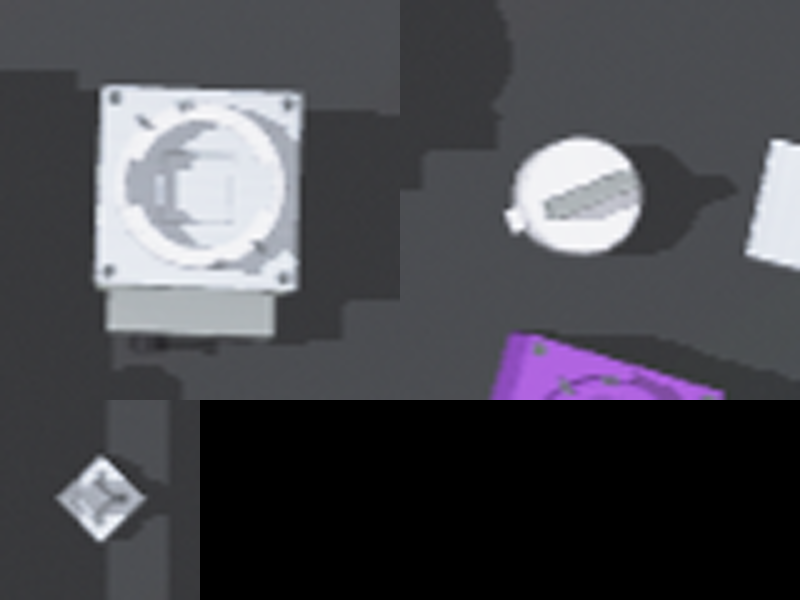

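```bash
cat >> h.py <<'E'
def sq(c,ctr,yaw,size,z,edges=(0,1,2,3),rng=10,frac=.35):
    "subpixel fit of a square's outline at height z; returns per-edge line points (world) and corner centre"
    g=cv2.cvtColor(c['color'],cv2.COLOR_RGB2GRAY).astype(np.float32); L=[]
    for k in edges:
        a=np.radians(yaw+90*k); n=np.array([np.cos(a),np.sin(a)]); t=np.array([-n[1],n[0]]); off=[];tt=[]
        for s in np.linspace(-frac,frac,15)*size:
            r=np.arange(-rng,rng,.25); P=np.array([proj(c,[*(np.array(ctr)+n*(size/2+q)+t*s),z]) for q in r],np.float32)
            v=cv2.remap(g,P[:,0],P[:,1],cv2.INTER_LINEAR).ravel() if 0 else cv2.remap(g,P[:,:1].copy(),P[:,1:].copy(),cv2.INTER_CUBIC).ravel()
            d=-np.gradient(cv2.GaussianBlur(v[:,None],(1,9),0).ravel()); w=np.clip(d,0,None)*(d>d.max()*.4); off.append((w*r).sum()/w.sum()); tt.append(s)
        off=np.array(off);tt=np.array(tt); m=abs(off-np.median(off))<2; p=np.polyfit(tt[m],off[m],1); L.append((p[1],np.degrees(p[0]),m.sum(),off[m].std()))
    return np.round(L,2)
E
python3 - <<'E'
from h import *
t=load('top0');s=load('side0')
# deck corners from crop
for u,v in((102,86),(302,93),(297,292),(95,288)): print('deck',onz(t,u/5+296-.4,v/5+150-.4,75))
for u,v in((115,97),(288,104),(283,277),(109,270)): print('screw',onz(t,u/5+296-.4,v/5+150-.4,75))
for u,v in((56,97),(101,55),(147,97),(101,142)): print('ins',onz(t,u/5+214-.4,v/5+213-.4,14))
for u,v in((547,210),(632,180)): print('handle',onz(t,(u-400)/5+360-.4,v/5+180-.4,73))
E
cat > /dev/null; python3 - <<'E'
import cv2,numpy as np
import sys; sys.path.insert(0,'.')
a=cv2.imread('pics/side0.png')
A=cv2.resize(a[165:235,295:375],None,fx=5,fy=5,interpolation=cv2.INTER_CUBIC)
B=cv2.resize(a[253:288,230:270],None,fx=10,fy=10,interpolation=cv2.INTER_CUBIC)
cv2.imwrite('pics/c2.png',np.hstack([A,B]))
E
```

```text
deck [651.42226245   5.19298255  75.        ]
deck [ 644.53457345 -136.78529347   75.        ]
deck [ 503.06459964 -129.72086785   75.        ]
deck [508.05447775  12.43406301  75.        ]
screw [643.42293817  -3.89344069  75.        ]
screw [ 636.77885742 -126.62929599   75.        ]
screw [ 513.79480474 -120.10153128   75.        ]
screw [520.58382177   2.38712212  75.        ]
ins [426.25095698 340.34467673  14.        ]
ins [456.28796304 307.73632651  14.        ]
ins [425.15725994 274.26230252  14.        ]
ins [393.07252826 307.62438309  14.        ]
handle [ 453.39295611 -248.75331793   73.        ]
handle [ 473.56471755 -309.65976892   73.        ]
```

View pics/c2.png

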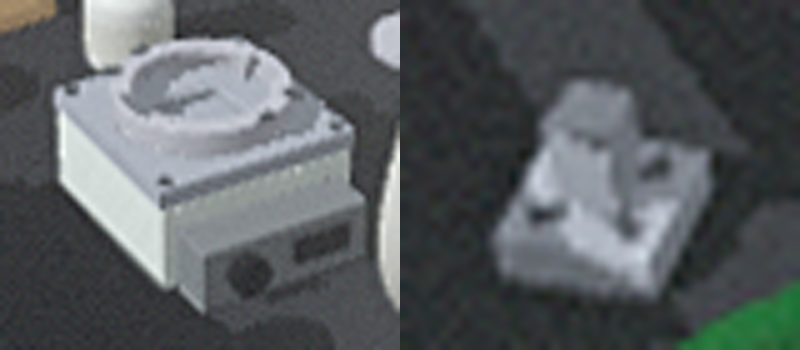

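```bash
python3 - <<'E'
from h import *
t=load('top0');s=load('side0')
for c in(t,s):
    print('mill',sq(c,(577.8,-62.1),-2.8,140,75,rng=9).tolist())
    print('ins',sq(c,(425,307.5),45,44,14 if c is t else 14,rng=8,frac=.4).tolist())
# side-view picks
for u,v in((57,103),(353,130),(163,205)): print('deck',onz(s,u/5+295-.4,v/5+165-.4,75))
for u,v in((73,88),(334,126),(165,181)): print('screw',onz(s,u/5+295-.4,v/5+165-.4,75))
for u,v in((496,240),(657,275),(712,150)): print('ins',onz(s,(u-400)/10+230-.45,v/10+253-.45,14))
for u,v in((570,82),(632,90),(610,145),(545,135)): print('post',onz(s,(u-400)/10+230-.45,v/10+253-.45,44))
E
```

```text
mill [[0.69, -0.06, 15.0, 0.53], [1.98, 0.66, 15.0, 0.55], [-0.62, 0.49, 15.0, 0.66], [0.46, 0.15, 15.0, 0.47]]
ins [[0.76, 1.99, 15.0, 0.51], [1.03, 1.28, 15.0, 0.3], [0.46, 0.87, 15.0, 0.18], [0.2, 0.52, 15.0, 0.19]]h.py:27: RuntimeWarning: invalid value encountered in scalar divide
  d=-np.gradient(cv2.GaussianBlur(v[:,None],(1,9),0).ravel()); w=np.clip(d,0,None)*(d>d.max()*.4); off.append((w*r).sum()/w.sum()); tt.append(s)
Traceback (most recent call last):
  File "h.py", line 28, in sq
    off=np.array(off);tt=np.array(tt); m=abs(off-np.median(off))<2; p=np.polyfit(tt[m],off[m],1); L.append((p[1],np.degrees(p[0]),m.sum(),off[m].std()))
                                                                      ~~~~~~~~~~^^^^^^^^^^^^^^^^
TypeError: expected non-empty vector for x
```

```bash
python3 - <<'E'
from h import *
s=load('side0')
for u,v in((57,103),(353,130),(163,205)): print('deck',onz(s,u/5+295-.4,v/5+165-.4,75)[:2])
for u,v in((73,88),(334,126),(165,181)): print('screw',onz(s,u/5+295-.4,v/5+165-.4,75)[:2])
for u,v in((496,240),(657,275),(712,150)): print('ins',onz(s,(u-400)/10+230-.45,v/10+253-.45,14)[:2])
for u,v in((570,82),(632,90),(632,150),(545,135)): print('post',onz(s,(u-400)/10+230-.45,v/10+253-.45,44)[:2])
for p in([424.8,307.9,44],[424.8,307.9,14],[578.5,-61.7,75]): print(proj(s,p),proj(load('top0'),p))
E
```

```text
deck [634.82217271  13.58560922]
deck [ 502.87443701 -124.23824346]
deck [498.12966361  19.74027318]
screw [645.24307236  -4.4605779 ]
screw [ 513.31436225 -117.1881124 ]
screw [519.39815666   4.79435188]
ins [423.08666846 341.12432927]
ins [387.95731899 311.18899687]
ins [423.6465761  278.85531293]
post [436.30402156 310.62523662]
post [424.39822595 298.24144821]
post [403.02202565 307.85863824]
post [420.72273501 324.41447037]
(np.float64(249.289807319562), np.float64(262.8202458507742)) (np.float64(231.97096149126935), np.float64(232.3148402045544))
(np.float64(250.58386107217373), np.float64(271.38783141439103)) (np.float64(233.7395591675137), np.float64(232.25156255563948))
(np.float64(335.2308323502763), np.float64(185.96273432638395)) (np.float64(335.26456474869116), np.float64(186.97613235216124))
```

```bash
cat >> h.py <<'E'
from scipy.optimize import fsolve
def cur():
    o=manip.observe(); m=R.from_euler('xyz',o['tcp_rot'],degrees=True).as_matrix(); return o['eef_pos'],m
def plan(pos,a,N,start=None):
    "constant row (cm, rad) taking the measured pose to tool-down pose pos, jaw angle a (deg) in N rows"
    p0,m0=start or cur(); T=R.from_euler('xyz',[-90,0,a],degrees=True).as_matrix()
    w=R.from_matrix(m0.T@T).as_rotvec()/N; S=np.zeros((3,3)); M=m0.copy(); q=R.from_rotvec(w).as_matrix()
    for _ in range(N): S+=M; M=M@q
    sh=np.linalg.solve(S,np.array(pos)-p0)/10
    print('row',np.round(sh,3),np.round(w,4),'N',N); return sh,w
E
python3 - <<'E'
from h import *
sh,w=plan([424,309,110],45.5,25)
p,m=cur()
for i in range(25):
    p=p+m@sh*10; m=m@R.from_rotvec(w).as_matrix()
    if i%4==0: print(p.round(),np.hypot(*p[:2]).round())
E
```

```text
row [-0.1    0.484  4.429] [-0.     -0.0814 -0.    ] N 25
[ 244. -575.  226.] 625.0
[ 394. -482.  206.] 623.0
[ 506. -346.  187.] 613.0
[ 569. -181.  168.] 597.0
[576.  -5. 149.] 576.0
[526. 165. 129.] 551.0
[424. 309. 110.] 525.0
```

Request:
jog_arm(
  motion=[0, -0.1, 0.4, 4.43, 0, -0.0814, 0, 0, -0.1, 0.4, 4.43, 0, -0.0814, 0, 0, -0.1, 0.4, 4.43, 0, -0.0814, 0, 0, -0.1, 0.4, 4.43, 0, -0.0814, 0, 0, -0.1, 0.4, 4.43, 0, -0.0814, 0],
  newtons=30,
)

```text
time_s: 0.6
eef_pos: [395.8, -481.5, 210.7]
tcp_rot: [-90.0, 0.0, -47.5]
wrist_force: [0.8, -0.6, 0.8]
width: 0.501
```

Request:
jog_arm(
  motion=[0, -0.1, 0.4, 4.43, 0, -0.0814, 0, 0, -0.1, 0.4, 4.43, 0, -0.0814, 0, 0, -0.1, 0.4, 4.43, 0, -0.0814, 0, 0, -0.1, 0.4, 4.43, 0, -0.0814, 0, 0, -0.1, 0.4, 4.43, 0, -0.0814, 0],
)

```text
time_s: 1.1
eef_pos: [528.1, -305.4, 190.8]
tcp_rot: [-90.0, 0.0, -24.2]
wrist_force: [0.7, 0.3, 0.1]
width: 0.501
```

Request:
jog_arm(
  motion=[0, -0.1, 0.4, 4.43, 0, -0.0814, 0, 0, -0.1, 0.4, 4.43, 0, -0.0814, 0, 0, -0.1, 0.4, 4.43, 0, -0.0814, 0, 0, -0.1, 0.4, 4.43, 0, -0.0814, 0, 0, -0.1, 0.4, 4.43, 0, -0.0814, 0],
)

```text
time_s: 1.6
eef_pos: [579.9, -91.4, 170.8]
tcp_rot: [-90.0, 0.0, -0.9]
wrist_force: [0.6, 0.9, -0.8]
width: 0.497
```

Request:
jog_arm(
  motion=[0, -0.1, 0.4, 4.43, 0, -0.0814, 0, 0, -0.1, 0.4, 4.43, 0, -0.0814, 0, 0, -0.1, 0.4, 4.43, 0, -0.0814, 0, 0, -0.1, 0.4, 4.43, 0, -0.0814, 0, 0, -0.1, 0.4, 4.43, 0, -0.0814, 0],
)

```text
time_s: 2.1
eef_pos: [542.7, 125.6, 150.9]
tcp_rot: [-90.0, -0.0, 22.4]
wrist_force: [-0.4, 0.5, -0.2]
width: 0.499
```

Request:
jog_arm(
  motion=[0, -0.1, 0.4, 4.43, 0, -0.0814, 0, 0, -0.1, 0.4, 4.43, 0, -0.0814, 0, 0, -0.1, 0.4, 4.43, 0, -0.0814, 0, 0, -0.1, 0.4, 4.43, 0, -0.0814, 0, 0, -0.1, 0.4, 4.43, 0, -0.0814, 0],
)

```text
time_s: 2.6
eef_pos: [422.7, 310.2, 131.0]
tcp_rot: [-90.0, -0.0, 45.7]
wrist_force: [1.1, -0.2, -0.3]
width: 0.501
```

```bash
python3 - <<'E'
from h import *
shot('side','s1'); shot('top','t1')
o=manip.observe(); print(o['time_s'],o['eef_pos'],o['tcp_rot'],o['width'],o['joints'])
plan([424,309,60],45.5,1)
a=cv2.imread('pics/s1.png'); b=cv2.imread('pics/t1.png')
cv2.imwrite('pics/c3.png',np.hstack([cv2.resize(a[150:290,200:300],None,fx=4,fy=4,interpolation=2),cv2.resize(b[175:245,365:435],(400,560),interpolation=2)]))
E
```

```text
2.7 [420.18565284 311.37836968 130.50158638] [-89.91913308   0.10319082  45.92296198] 0.5024581034845046 [ 3.63349557e+01  1.84364499e+01  1.11094867e+02  8.09645335e-02
  5.05839297e+01 -9.63940455e+00]
row [ 0.107  7.049 -0.449] [-0.0014  0.0074 -0.0018] N 1
```

View pics/c3.png

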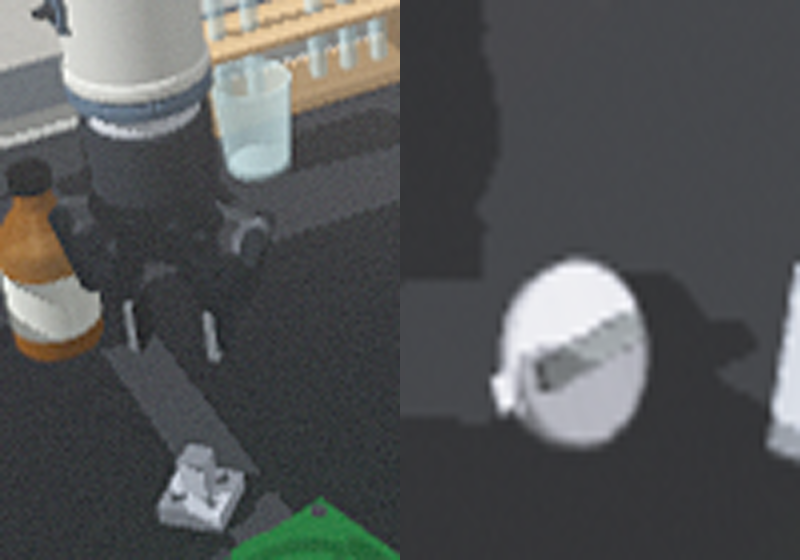

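```bash
python3 - <<'E'
from h import *
s=load('s1');t=load('t1')
for z in (131,137): print(proj(s,[421,311,z]),'seen ~(242.4,238.1)')
o=manip.observe(); print(o['eef_pos'])
plan([424,309,22],45.5,3)
b=cv2.imread('pics/s1.png'); cv2.imwrite('pics/x.png',b)
print('lid side',proj(s,[462,-279,50]))
E
```

```text
(np.float64(244.7746787914474), np.float64(237.7169422056553)) seen ~(242.4,238.1)
(np.float64(244.48489108752165), np.float64(235.812968131348)) seen ~(242.4,238.1)
[420.18565284 311.37836968 130.50158638]
row [ 0.036  3.617 -0.15 ] [-0.0005  0.0025 -0.0006] N 3
lid side (np.float64(410.88585461856513), np.float64(188.5700527224309))
```

Request:
jog_arm(
  motion=[0, 0.03, 3.6, -0.15, 0, 0.0025, 0, 0, 0.03, 3.6, -0.15, 0, 0.0025, 0, 0, 0.03, 3.6, -0.15, 0, 0.0025, 0, 0, 0, 0, 0, 0, 0, 0, 0, 0, 0, 0, 0, 0, 0],
)

```text
time_s: 3.2
eef_pos: [427.6, 305.7, 23.3]
tcp_rot: [-90.0, 0.1, 45.1]
wrist_force: [0.5, 0.1, 0.8]
width: 0.5
```

Request:
jog_arm(
  motion=[1, 0, 0, 0, 0, 0, 0, 1, 0, 0, 0, 0, 0, 0, 1, 0, 0, 0, 0, 0, 0],
)

```text
time_s: 3.5
eef_pos: [429.0, 307.0, 25.2]
tcp_rot: [-90.0, -0.2, 45.1]
wrist_force: [0.8, -1.5, 8.7]
width: 0.201
```

```bash
python3 - <<'E'
from h import *
o=manip.observe(); print(o['time_s'],o['eef_pos'],o['tcp_rot'],o['width'])
E
```

```text
3.5 [428.95187066 307.00410505  25.18537305] [-90.03823924  -0.19337016  45.1195818 ] 0.2010379276480894
```

Request:
jog_arm(
  motion=[0.15, 0, 0, 0, 0, 0, 0, 0.15, 0, -0.1, 0, 0, 0, 0, 0.15, 0, 0, 0, 0, 0.143, 0, 0.15, 0, 0, 0, 0, 0.143, 0, 0.15, 0, 0, 0, 0, 0.143, 0],
)

```text
time_s: 4.0
eef_pos: [427.6, 306.2, 24.6]
tcp_rot: [-90.0, -0.0, 20.2]
wrist_force: [-0.5, -0.6, 0.2]
width: 0.426
```

Request:
jog_arm(
  motion=[0.15, 0, 0, 0, 0, 0.143, 0, 0.15, 0, 0, 0, 0, 0.143, 0, 0.15, 0, 0, 0, 0, 0.143, 0, 0.15, 0, 0, 0, 0, 0.143, 0, 0.15, 0, 0, 0, 0, 0.143, 0],
)

```text
time_s: 4.5
eef_pos: [427.6, 306.2, 24.5]
tcp_rot: [-90.0, -0.0, -20.8]
wrist_force: [-0.3, 0.4, -0.4]
width: 0.426
```

Request:
jog_arm(
  motion=[0.15, 0, 0, 0, 0, 0.143, 0, 0.15, 0, 0, 0, 0, 0.143, 0, 0.15, 0, 0, 0, 0, 0.143, 0, 0.15, 0, 0, 0, 0, 0, 0, 0.15, 0, 0, 0, 0, 0, 0],
)

```text
time_s: 5.0
eef_pos: [427.7, 306.2, 24.4]
tcp_rot: [-90.0, -0.0, -44.8]
wrist_force: [-0.6, -0.2, -0.3]
width: 0.427
```

Request:
jog_arm(
  motion=[1, 0, 0, 0, 0, 0, 0, 1, 0, 0, 0, 0, 0, 0, 1, 0, 0, 0, 0, 0, 0, 1, 0, 0, 0, 0, 0, 0],
  newtons=50,
)

```text
time_s: 5.4
eef_pos: [427.7, 306.4, 24.6]
tcp_rot: [-90.0, 0.0, -44.9]
wrist_force: [-0.7, 0.2, 5.2]
width: 0.199
```

```bash
python3 - <<'E'
from h import *
shot('side','s2');shot('top','t2')
o=manip.observe(); print(o['time_s'],o['eef_pos'],o['tcp_rot'],o['width'],o['wrist_force'])
a=cv2.imread('pics/s2.png'); 
cv2.imwrite('pics/c4.png',np.hstack([cv2.resize(a[200:300,200:300],None,fx=4,fy=4,interpolation=2),cv2.resize(a[150:250,370:470],(400,400),interpolation=2)]))
E
```

```text
5.5 [427.71558866 306.37495915  24.55639224] [-8.99814154e+01  4.32965669e-04 -4.49488736e+01] 0.19892322864678186 [-1.66306919  0.22980007  5.40630277]
```

View pics/c4.png

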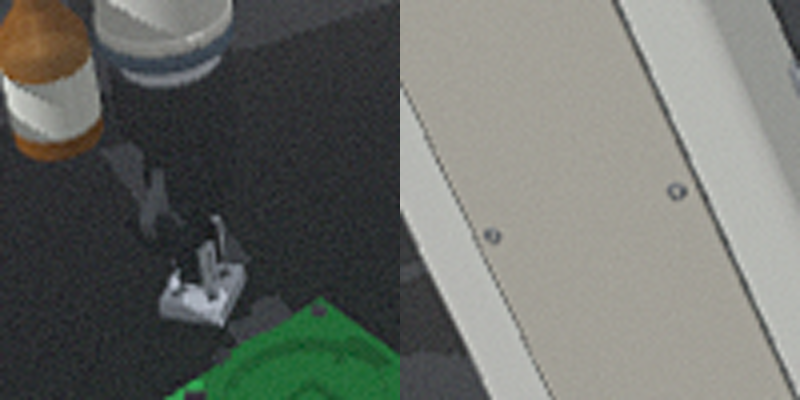

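```bash
python3 - <<'E'
from h import *
s=load('s2')
for k in range(4):
    a=np.radians(45.05+45+90*k); print(np.round(proj(s,[427.7+31.1*np.cos(a),306.3+31.1*np.sin(a),14]),1))
p,m=cur()
plan([578.7,-61.4,150],-2.7,10,start=(np.array([427.7,306.3,150]),m))
E
```

```text
[239.8 275. ]
[255.6 277.4]
[261.3 266.2]
[246. 264.]
row [ 3.034 -0.    -2.706] [-0.     -0.0737  0.    ] N 10
```

Request:
jog_arm(
  motion=[1, 0, -4.5, 0, 0, 0, 0, 1, 0, -4.5, 0, 0, 0, 0, 1, 0, -3.5, 0, 0, 0, 0],
)

```text
time_s: 5.8
eef_pos: [427.7, 306.2, 151.0]
tcp_rot: [-90.0, -0.0, -45.0]
wrist_force: [1.3, 0.4, -0.7]
width: 0.197
```

Request:
jog_arm(
  motion=[1, 3.03, 0, -2.71, 0, -0.0737, 0, 1, 3.03, 0, -2.71, 0, -0.0737, 0, 1, 3.03, 0, -2.71, 0, -0.0737, 0, 1, 3.03, 0, -2.71, 0, -0.0737, 0, 1, 3.03, 0, -2.71, 0, -0.0737, 0],
)

```text
time_s: 6.3
eef_pos: [467.9, 106.5, 149.1]
tcp_rot: [-90.0, 0.0, -23.6]
wrist_force: [0.3, 0.7, -1.3]
width: 0.195
```

Request:
jog_arm(
  motion=[1, 3.03, 0, -2.71, 0, -0.0737, 0, 1, 3.03, 0, -2.71, 0, -0.0737, 0, 1, 3.03, 0, -2.71, 0, -0.0737, 0, 1, 3.03, 0, -2.71, 0, -0.0737, 0, 1, 3.03, 0, -2.71, 0, -0.0737, 0],
)

```text
time_s: 6.8
eef_pos: [577.8, -63.6, 148.8]
tcp_rot: [-90.0, 0.1, -2.6]
wrist_force: [0.5, 0.2, -2.2]
width: 0.199
```

Request:
jog_arm(
  motion=[1, 0, 1, 0, 0, 0, 0, 1, 0, 0.5, 0, 0, 0, 0, 1, 0, 0, 0, 0, 0, 0],
)

```text
time_s: 7.1
eef_pos: [575.9, -61.2, 132.7]
tcp_rot: [-90.0, 0.2, -2.8]
wrist_force: [-0.8, 0.1, -0.2]
width: 0.198
```

```bash
python3 - <<'E'
from h import *
shot('side','s3');shot('top','t3')
o=manip.observe(); print(o['time_s'],o['eef_pos'],o['tcp_rot'],o['width'],o['wrist_force'])
a=cv2.imread('pics/s3.png');b=cv2.imread('pics/t3.png') 
cv2.imwrite('pics/c5.png',np.hstack([cv2.resize(a[140:220,290:370],None,fx=5,fy=5,interpolation=2),cv2.resize(b[175:245,365:435],(400,400),interpolation=2)]))
E
```

```text
7.2 [576.73658948 -60.92781404 133.95184648] [-8.99905173e+01  8.17553671e-02 -2.73077524e+00] 0.19794290620701258 [ 0.41859705  0.12186136 -1.60996686]
```

View pics/c5.png

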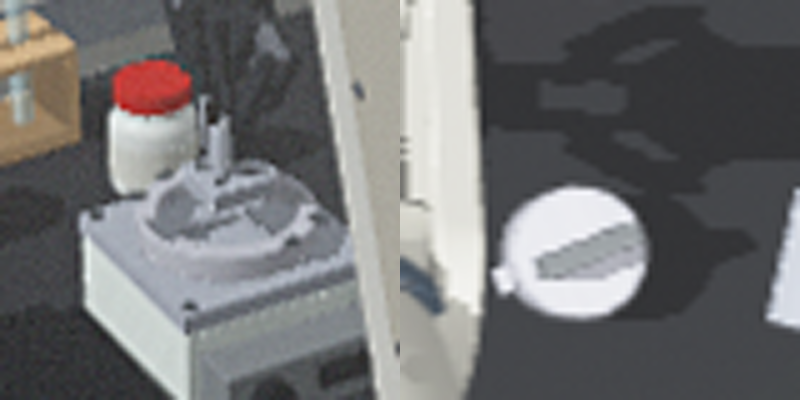

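```bash
python3 - <<'E'
from h import *
s=load('s3')
for p in ([576.7,-61,153.5],[576.7,-61,109.5],[578.7,-61.4,153.5]): print(np.round((np.array(proj(s,p))-[290,140]+.5)*5-.5,1))
# ring top outline + screws predicted for mill (578.8,-61.4,-2.7)
r=R.from_euler('z',-2.7,degrees=True).as_matrix()
for x,y in((-61.3,61.3),(-61.3,-61.3),(61.3,61.3)): print('screw',np.round((np.array(proj(s,r@[x,y,75]+[578.8,-61.4,0]))-[290,140]+.5)*5-.5,1))
plan([578.7,-61.4,134],-2.7,1)
E
```

```text
[228.1 125. ]
[228.5 186.6]
[226.9 123.5]
screw [191.9 304.2]
screw [361.  248.8]
screw [ 97.9 215.2]
row [ 0.198 -0.005 -0.038] [-0.0002 -0.0005 -0.0014] N 1
```

Request:
jog_arm(
  motion=[1, 0.2, 1.5, 0, 0, 0, 0, 1, 0, 1.4, 0, 0, 0, 0, 1, 0, 0.4, 0, 0, 0, 0, 1, 0, 0.3, 0, 0, 0, 0, 1, 0, 0.2, 0, 0, 0, 0],
)

```text
time_s: 7.7
eef_pos: [579.0, -61.7, 95.7]
tcp_rot: [-90.0, 0.1, -2.8]
wrist_force: [-3.4, 0.0, -0.9]
width: 0.198
```

Request:
jog_arm(
  motion=[1, 0, 0.2, 0, 0, 0, 0, 1, 0, 0.2, 0, 0, 0, 0],
)

```text
time_s: 7.9
eef_pos: [579.0, -61.8, 92.2]
tcp_rot: [-90.0, 0.1, -2.8]
wrist_force: [-6.1, 0.5, 1.1]
width: 0.2
```

Request:
jog_arm(
  motion=[1, -0.1, 0.15, 0, 0, 0, 0, 1, 0, 0.15, 0, 0, 0, 0, 1, 0, 0.1, 0, 0, 0, 0, 1, 0, 0, 0, 0, 0, 0],
)

```text
time_s: 8.3
eef_pos: [578.9, -61.9, 89.5]
tcp_rot: [-90.0, -0.0, -2.8]
wrist_force: [-8.4, 1.5, 12.5]
width: 0.197
```

Request:
jog_arm(
  motion=[1, -0.15, -0.1, 0, 0, 0, 0, 1, 0, 0, 0, 0, 0, 0],
)

```text
time_s: 8.5
eef_pos: [578.0, -61.9, 89.7]
tcp_rot: [-90.0, -0.1, -2.8]
wrist_force: [0.9, 0.2, -2.3]
width: 0.194
```

Request:
jog_arm(
  motion=[1, -0.1, 0, 0, 0, 0, 0, 1, 0, 0, 0, 0, 0, 0],
)

```text
time_s: 8.7
eef_pos: [577.1, -61.8, 89.6]
tcp_rot: [-90.0, -0.1, -2.8]
wrist_force: [1.4, -0.5, 1.2]
width: 0.195
```

Request:
jog_arm(
  motion=[1, 0, 0, 0.3, 0, 0, 0, 1, 0, 0, 0, 0, 0, 0],
)

```text
time_s: 8.9
eef_pos: [576.9, -59.2, 89.6]
tcp_rot: [-90.1, -0.1, -2.8]
wrist_force: [0.3, -5.2, 2.2]
width: 0.196
```

Request:
jog_arm(
  motion=[1, 0, 0, -0.6, 0, 0, 0, 1, 0, 0, 0, 0, 0, 0],
)

```text
time_s: 9.1
eef_pos: [576.6, -63.5, 89.7]
tcp_rot: [-89.8, -0.0, -2.9]
wrist_force: [0.6, 8.5, 4.9]
width: 0.196
```

Request:
jog_arm(
  motion=[1, -0.25, 0, 0.3, 0, 0, 0, 1, 0, 0, 0, 0, 0, 0],
)

```text
time_s: 9.3
eef_pos: [574.8, -61.8, 89.7]
tcp_rot: [-90.0, -0.2, -2.8]
wrist_force: [5.2, -0.1, 1.5]
width: 0.2
```

Request:
jog_arm(
  motion=[1, 0.2, 0, 0.05, 0, 0, 0, 0.3, 0, 0, 0, 0, 0, 0, 0.15, 0, 0, 0, 0, 0, 0, 0.15, 0, 0, 0, 0, 0, 0],
)

```text
time_s: 9.7
eef_pos: [575.2, -61.2, 88.9]
tcp_rot: [-90.0, 0.1, -2.8]
wrist_force: [-0.8, -0.4, -0.1]
width: 0.426
```

Request:
jog_arm(
  motion=[0.15, 0, -2, 0, 0, 0, 0, 0.15, 0, -4, 0, 0, 0, 0, 0.15, 0, -4.5, 0, 0, 0, 0, 0.15, 0, 0, 0, 0, 0, 0],
)

```text
time_s: 10.1
eef_pos: [579.1, -61.5, 200.0]
tcp_rot: [-90.0, -0.5, -2.8]
wrist_force: [0.5, -0.1, 0.9]
width: 0.427
```

```bash
cat > lid.py <<'E'
from h import *
import sys
for n in sys.argv[1:]:
    t=load(n); g=cv2.cvtColor(t['color'],cv2.COLOR_RGB2GRAY); x0,y0,x1,y1=375,200,420,238
    G=cv2.resize(g[y0:y1,x0:x1],None,fx=8,fy=8,interpolation=cv2.INTER_CUBIC)
    m=(G>120).astype(np.uint8); cs,_=cv2.findContours(m,0,cv2.CHAIN_APPROX_NONE)
    c=max(cs,key=cv2.contourArea)[:,0]; P=(c+.5)/8-.5+[x0,y0]
    W=np.array([onz(t,u,v,43)[:2] for u,v in P]); 
    keep=np.ones(len(W),bool)
    for _ in range(6):
        A=np.c_[2*W[keep],np.ones(keep.sum())]; s=np.linalg.lstsq(A,(W[keep]**2).sum(1),rcond=None)[0]; r=np.sqrt(s[2]+s[:2]@s[:2]); d=np.hypot(*(W-s[:2]).T)-r; keep=abs(d)<2
    print(n,'circle',s[:2].round(1),'r',r.round(1),keep.mean().round(2))
    far=W[d>5]; 
    if len(far): print('lug dir', np.degrees(np.arctan2(*(far.mean(0)-s[:2])[::-1])).round(1),'(at z43)')
    # handle: grey inside
    hsv=(G>100)&(G<205); mm=np.zeros_like(m); cc=((np.array([proj(t,[*s[:2],43])])-[x0,y0]+.5)*8-.5)[0]
    cv2.circle(mm,tuple(int(q) for q in cc),int(33/3.57*8),1,-1); k=(hsv&(mm>0)).astype(np.uint8)
    cs,_=cv2.findContours(k,0,cv2.CHAIN_APPROX_NONE); c=max(cs,key=cv2.contourArea); print('area',cv2.contourArea(c)/64)
    (u,v),wh,an=cv2.minAreaRect(c); b=cv2.boxPoints(((u,v),wh,an)); B=[onz(t,*((q+.5)/8-.5+[x0,y0]),73)[:2].round(1) for q in b]; print('handle box z73',[list(q) for q in B],'ctr',np.mean(B,0))
    l=(B[1]-B[0],B[2]-B[1]); l=max(l,key=np.linalg.norm); print('len',np.linalg.norm(l),'dir',np.degrees(np.arctan2(l[1],l[0])))
    cv2.imwrite(f'pics/G_{n}.png',np.hstack([G,k*255]))
E
python3 - <<'E'
from h import *
shot('side','s4');shot('top','t4')
o=manip.observe(); print(o['time_s'],o['eef_pos'],o['width'])
a=cv2.imread('pics/s4.png');b=cv2.imread('pics/t4.png') 
cv2.imwrite('pics/c6.png',np.hstack([cv2.resize(a[150:230,295:375],None,fx=5,fy=5,interpolation=2),cv2.resize(b[180:250,365:435],(400,400),interpolation=2)]))
E
python3 lid.py t0 t1 t3 t4
```

```text
10.2 [576.14558921 -61.24398124 195.13605062] 0.426968284202731Traceback (most recent call last):
  File "lid.py", line 4, in <module>
    t=load(n); g=cv2.cvtColor(t['color'],cv2.COLOR_RGB2GRAY); x0,y0,x1,y1=375,200,420,238
  File "h.py", line 18, in load
    def load(n): return fix(_l(n))
                            ~~^^^
  File "h.py", line 6, in load
    def load(name): return np.load(f'pics/{name}.npy',allow_pickle=True).item()
                           ~~~~~~~^^^^^^^^^^^^^^^^^^^^^^^^^^^^^^^^^^^^^^^^^^^^^^^
    fid = stack.enter_context(open(os.fspath(file), "rb"))
                              ~~~~^^^^^^^^^^^^^^^^^^^^^^^
FileNotFoundError: [Errno 2] No such file or directory: 'pics/t0.npy'
```

View pics/c6.png

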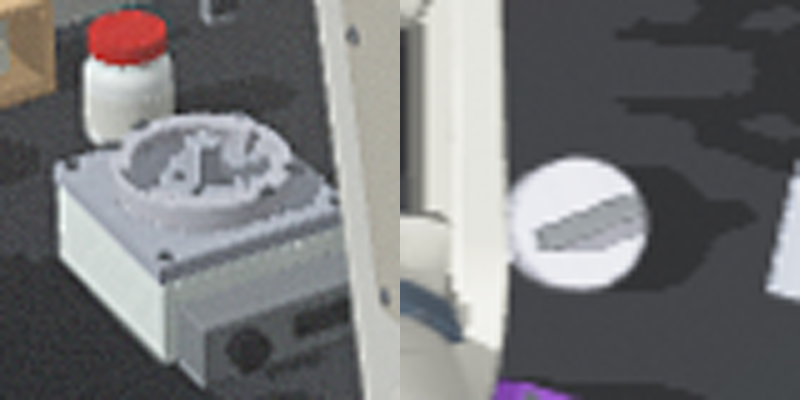

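The insert sits in the pocket, with its post at about crop (203,160), and it is released. Next I'll measure the lid.

```bash
python3 lid.py top0 t1 t3
```

```text
top0 circle [ 463.  -277.1] r 45.7 0.61
lug dir 109.3 (at z43)
area 96.7109375
handle box z73 [[np.float64(459.7), np.float64(-242.9)], [np.float64(480.9), np.float64(-297.3)], [np.float64(454.9), np.float64(-307.1)], [np.float64(433.8), np.float64(-252.7)]] ctr [ 457.325 -275.   ]
len 58.384929562345114 dir -68.70884478027378
t1 circle [ 462.8 -276.9] r 45.4 0.56
lug dir 109.0 (at z43)
area 169.8359375
handle box z73 [[np.float64(463.2), np.float64(-236.0)], [np.float64(480.7), np.float64(-298.3)], [np.float64(440.4), np.float64(-309.0)], [np.float64(423.0), np.float64(-246.8)]] ctr [ 451.825 -272.525]
len 64.71120459394959 dir -74.31000707091613
t3 circle [ 463.6 -277.1] r 45.3 0.58
lug dir 109.9 (at z43)
area 103.390625
handle box z73 [[np.float64(460.0), np.float64(-241.9)], [np.float64(481.3), np.float64(-297.4)], [np.float64(454.0), np.float64(-307.5)], [np.float64(432.8), np.float64(-252.2)]] ctr [ 457.025 -274.75 ]
len 59.446951141332704 dir -69.00400764811761
```

```bash
python3 - <<'E'
from h import *
b=cv2.imread('pics/top0.png')
cv2.imwrite('pics/c7.png',cv2.resize(b[202:238,376:416],None,fx=16,fy=16,interpolation=cv2.INTER_CUBIC))
E
```

```text
(no output)
```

View pics/c7.png

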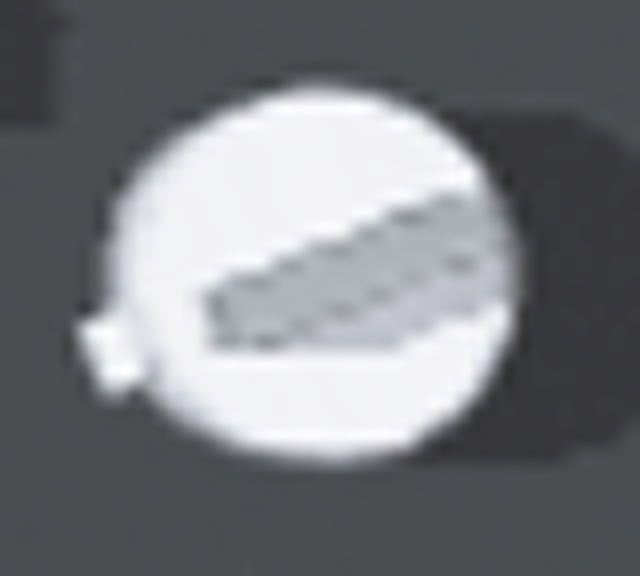

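```bash
python3 - <<'E'
from h import *
t=load('top0'); F=lambda u,v,z: onz(t,376+(u+.5)/16-.5,202+(v+.5)/16-.5,z)[:2].round(1)
print('handle ctr',F(361,269,73),F(225,323,73),F(497,214,73)); d=F(497,214,73)-F(225,323,73); print(np.hypot(*d),np.degrees(np.arctan2(*d[::-1])))
print('disc ctr',F(332,271.5,43),'top/bot',F(330,88,43),F(330,455,43),'right',F(518,271,43))
print('lug corners z9',F(80,320,9),F(110,395,9)); c=(F(80,320,9)+F(110,395,9))/2; e=c-F(361,269,73); print(c,np.hypot(*e),np.degrees(np.arctan2(*e[::-1])))
E
```

```text
handle ctr [ 464.3 -281.3] [ 452.9 -250.8] [ 476.  -311.9]
65.32090017750825 -69.28996183591312
disc ctr [ 464.7 -282. ] top/bot [ 506.1 -283. ] [ 423.5 -280.2] right [ 464.1 -324.2]
lug corners z9 [ 455.3 -231.3] [ 437.9 -237.7]
[ 446.6 -234.5] 50.035287547889645 110.71687505545529
```

```bash
python3 - <<'E'
from h import *
T=R.from_euler('xyz',[-90,0,-2.8],degrees=True).as_matrix()
plan([463.3,-281.3,160],20.3,8,start=(np.array([576.8,-61.3,195.5]),T))
E
```

```text
row [-1.769  0.444 -2.564] [ 0.     -0.0504  0.    ] N 8
```

Request:
jog_arm(
  motion=[0, -1.77, 0.44, -2.56, 0, -0.0504, 0, 0, -1.77, 0.44, -2.56, 0, -0.0504, 0, 0, -1.77, 0.44, -2.56, 0, -0.0504, 0, 0, -1.77, 0.44, -2.56, 0, -0.0504, 0],
)

```text
time_s: 10.6
eef_pos: [505.8, -165.6, 174.6]
tcp_rot: [-89.9, 0.2, 8.9]
wrist_force: [1.1, -0.5, -0.5]
width: 0.499
```

Request:
jog_arm(
  motion=[0, -1.77, 0.44, -2.56, 0, -0.0504, 0, 0, -1.77, 0.44, -2.56, 0, -0.0504, 0, 0, -1.77, 0.44, -2.56, 0, -0.0504, 0, 0, -1.77, 0.44, -2.56, 0, -0.0504, 0],
)

```text
time_s: 11.0
eef_pos: [460.3, -281.2, 157.0]
tcp_rot: [-89.8, 0.1, 20.4]
wrist_force: [1.1, -0.5, 0.3]
width: 0.498
```

Request:
jog_arm(
  motion=[0, 0, 0, 0, 0, 0, 0, 0, 0, 0, 0, 0, 0, 0],
)

```text
time_s: 11.2
eef_pos: [461.0, -280.6, 157.5]
tcp_rot: [-89.9, 0.1, 20.2]
wrist_force: [-0.9, 0.1, -0.3]
width: 0.502
```

```bash
python3 - <<'E'
from h import *
o=manip.observe(); print(o['time_s'],o['eef_pos'],o['tcp_rot'],o['width'])
plan([463.3,-281.3,60],20.3,3)
E
```

```text
11.2 [ 461.04905483 -280.60028184  157.50615927] [-89.85044672   0.09630999  20.18440353] 0.5020819188999199
row [ 0.066  3.25  -0.053] [-0.0009 -0.0007 -0.0006] N 3
```

Request:
jog_arm(
  motion=[0, 0.2, 4, -0.15, 0, 0, 0, 0, 0, 4, 0, 0, 0, 0, 0, 0, 2.4, 0, 0, 0, 0, 0, 0, 0.55, 0, 0, 0, 0, 0, 0, 0, 0, 0, 0, 0],
)

```text
time_s: 11.7
eef_pos: [464.3, -280.4, 48.8]
tcp_rot: [-89.9, 0.1, 20.4]
wrist_force: [0.7, 0.3, -0.2]
width: 0.498
```

Request:
jog_arm(
  motion=[1, 0, 0, 0, 0, 0, 0, 1, 0, 0, 0, 0, 0, 0, 1, 0, 0, 0, 0, 0, 0, 1, 0, 0, 0, 0, 0, 0],
  newtons=80,
)

```text
time_s: 12.1
eef_pos: [465.7, -282.1, 51.3]
tcp_rot: [-90.1, -0.1, 20.3]
wrist_force: [-0.3, 1.4, 7.1]
width: 0.143
```

```bash
python3 - <<'E'
from h import *
o=manip.observe(); print(o['time_s'],o['eef_pos'],o['tcp_rot'],o['width'],o['wrist_force'],o['torque'])
E
```

```text
12.1 [ 465.6851862  -282.09817316   51.27343736] [-90.11573372  -0.1072918   20.31617996] 0.14263950719117155 [-0.27208137  1.40724656  7.14159355] [0.23415857 0.05325215 0.09828922]
```

Request:
jog_arm(
  motion=[1, 0, -0.1, 0, 0, 0, 0, 1, 0, 0, 0, 0, 0, 0, 1, 0, 0, 0, 0, 0, 0],
)

```text
time_s: 12.4
eef_pos: [464.8, -281.8, 51.3]
tcp_rot: [-90.0, -0.0, 20.3]
wrist_force: [-1.0, 0.2, 6.6]
width: 0.147
```

Request:
jog_arm(
  motion=[1, 0, -3, 0, 0, 0, 0, 1, 0, -4.5, 0, 0, 0, 0, 1, 0, -3.5, 0, 0, 0, 0, 1, 0, 0, 0, 0, 0, 0, 1, 0, 0, 0, 0, 0, 0],
)

```text
time_s: 12.9
eef_pos: [464.7, -281.8, 161.0]
tcp_rot: [-90.1, -0.0, 20.3]
wrist_force: [0.1, 0.1, -3.4]
width: 0.143
```

```bash
python3 - <<'E'
from h import *
o=manip.observe(); print(o['time_s'],o['eef_pos'],o['tcp_rot'],o['width'],o['wrist_force'],o['torque'])
T=R.from_euler('xyz',[-90,0,20.3],degrees=True).as_matrix()
plan([576.9,-61.3,175],-2.7,8)
E
```

```text
12.9 [ 464.7253989  -281.78315401  160.99405866] [-9.00633696e+01 -4.81130242e-02  2.03168475e+01] 0.14315703450806755 [ 0.14395228  0.13384441 -3.42752502] [-0.00596763  0.0239173  -0.02223132]
row [ 1.883 -0.176  2.479] [0.0001 0.0502 0.0001] N 8
```

Request:
jog_arm(
  motion=[1, 1.88, -0.18, 2.48, 0, 0.0502, 0, 1, 1.88, -0.18, 2.48, 0, 0.0502, 0, 1, 1.88, -0.18, 2.48, 0, 0.0502, 0, 1, 1.88, -0.18, 2.48, 0, 0.0502, 0],
)

```text
time_s: 13.3
eef_pos: [508.2, -164.2, 165.7]
tcp_rot: [-89.9, 0.2, 8.7]
wrist_force: [-0.1, -0.1, -1.9]
width: 0.147
```

Request:
jog_arm(
  motion=[1, 1.88, -0.18, 2.48, 0, 0.0502, 0, 1, 1.88, -0.18, 2.48, 0, 0.0502, 0, 1, 1.88, -0.18, 2.48, 0, 0.0502, 0, 1, 1.88, -0.18, 2.48, 0, 0.0502, 0, 1, 0, 0, 0, 0, 0, 0],
)

```text
time_s: 13.8
eef_pos: [577.6, -58.4, 173.2]
tcp_rot: [-89.9, 0.1, -2.6]
wrist_force: [0.0, 0.2, -2.2]
width: 0.147
```

Request:
jog_arm(
  motion=[1, 0, 0, 0, 0, 0, 0, 1, 0, 0, 0, 0, 0, 0, 1, 0, 0, 0, 0, 0, 0],
)

```text
time_s: 14.1
eef_pos: [575.5, -61.9, 174.3]
tcp_rot: [-90.0, 0.1, -2.7]
wrist_force: [-0.9, 0.3, -1.9]
width: 0.146
```

```bash
python3 - <<'E'
from h import *
shot('side','s5');shot('top','t5')
o=manip.observe(); print(o['time_s'],o['eef_pos'],o['tcp_rot'],o['width'],o['wrist_force'])
plan([576.9,-61.3,155],-2.7,1)
a=cv2.imread('pics/s5.png');b=cv2.imread('pics/t5.png') 
cv2.imwrite('pics/c8.png',np.hstack([cv2.resize(a[130:220,290:370],None,fx=6,fy=6,interpolation=2)]))
s=load('s5'); F=lambda p:((np.array(proj(s,p))-[290,130]+.5)*6-.5).round(0)
p=o['eef_pos'];q=[p[0],p[1]]
print('rim ctr',F([*q,p[2]-51]),'lidtop',F([*q,p[2]-8]),'handle top',F([*q,p[2]+22]))
th=np.radians(o['tcp_rot'][2]+90); n=np.array([np.cos(th),np.sin(th)])
for k in(-1,1): print('handle end',F([*(q+n*32*k),p[2]+22]),'lug end',F([*(q+n*50*k),p[2]-45]))
E
```

```text
14.2 [575.97598727 -61.84411955 174.74742507] [-9.00005048e+01  3.05638836e-02 -2.74118645e+00] 0.14396514203303304 [ 0.19242091 -0.04375886 -3.07108639]
row [0.091 1.975 0.059] [ 0.     -0.0007 -0.0005] N 1
rim ctr [276. 260.] lidtop [276. 187.] handle top [276. 135.]
handle end [329. 120.] lug end [358. 226.]
handle end [221. 150.] lug end [192. 275.]
```

View pics/c8.png

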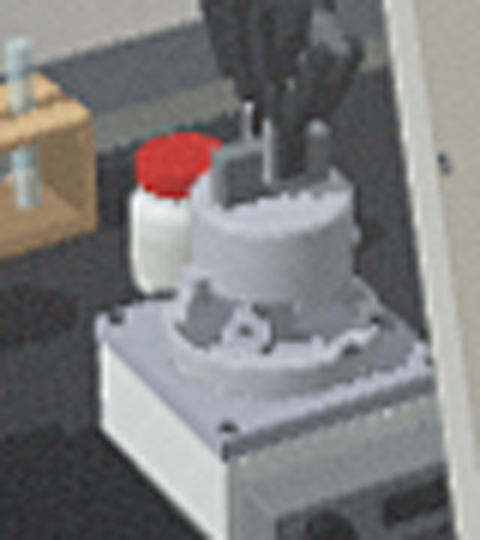

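Request:
jog_arm(
  motion=[1, 0.1, 1.5, 0.05, 0, 0, 0, 1, 0, 1.1, 0, 0, 0, 0, 1, 0, 0.4, 0, 0, 0, 0, 1, 0, 0.3, 0, 0, 0, 0, 1, 0, 0.2, 0, 0, 0, 0],
)

```text
time_s: 14.7
eef_pos: [577.5, -60.6, 139.5]
tcp_rot: [-90.0, 0.0, -2.7]
wrist_force: [-1.0, 0.2, -2.1]
width: 0.141
```

Request:
jog_arm(
  motion=[1, 0, 0.3, 0, 0, 0, 0, 1, 0, 0.2, 0, 0, 0, 0],
)

```text
time_s: 14.9
eef_pos: [577.7, -60.6, 135.0]
tcp_rot: [-90.0, -0.0, -2.7]
wrist_force: [0.2, 0.2, -2.0]
width: 0.145
```

Request:
jog_arm(
  motion=[1, 0, 0.3, 0, 0, 0, 0, 1, 0, 0.2, 0, 0, 0, 0, 1, 0, 0.2, 0, 0, 0, 0],
)

```text
time_s: 15.2
eef_pos: [577.6, -60.7, 127.9]
tcp_rot: [-90.0, -0.0, -2.7]
wrist_force: [-0.4, 0.3, -2.2]
width: 0.142
```

Request:
jog_arm(
  motion=[1, 0, 0.15, 0, 0, 0, 0, 1, 0, 0.1, 0, 0, 0, 0, 1, 0, 0, 0, 0, 0, 0],
)

```text
time_s: 15.5
eef_pos: [577.5, -60.6, 126.3]
tcp_rot: [-90.0, 0.0, -2.7]
wrist_force: [-2.6, 1.3, 6.8]
width: 0.15
```

Request:
jog_arm(
  motion=[1, -0.05, -0.03, -0.05, 0, 0, 0, 1, 0, 0, 0, 0, 0.08, 0, 1, 0, 0, 0, 0, 0.1, 0, 1, 0, 0, 0, 0, 0.1, 0],
)

```text
time_s: 15.9
eef_pos: [577.3, -61.2, 126.3]
tcp_rot: [-90.0, -0.0, -18.9]
wrist_force: [-1.8, 0.8, 3.2]
width: 0.142
```

Request:
jog_arm(
  motion=[1, 0, 0, 0, 0, 0.1, 0, 1, 0, 0, 0, 0, 0.1, 0, 1, 0, 0, 0, 0, 0, 0],
)

```text
time_s: 16.2
eef_pos: [577.0, -61.1, 126.3]
tcp_rot: [-90.0, -0.0, -30.3]
wrist_force: [-2.6, 2.3, 5.9]
width: 0.145
```

```bash
python3 - <<'E'
from h import *
o=manip.observe(); print(o['time_s'],o['eef_pos'],o['tcp_rot'],o['width'],o['wrist_force'],o['torque'])
E
```

```text
16.2 [577.01213926 -61.07416494 126.26778338] [-8.99987158e+01 -2.26873354e-03 -3.02694506e+01] 0.1447049713177146 [-2.58757625  2.28135269  5.89615224] [ 0.04003     0.50140461 -0.0138437 ]
```

Request:
jog_arm(
  motion=[1, 0, 0, 0, 0, 0.1, 0, 1, 0, 0, 0, 0, 0.1, 0, 1, 0, 0, 0, 0, 0.1, 0, 1, 0, 0, 0, 0, 0, 0, 1, 0, 0, 0, 0, 0, 0],
)

```text
time_s: 16.7
eef_pos: [576.8, -60.9, 126.3]
tcp_rot: [-90.0, 0.0, -47.2]
wrist_force: [-2.9, 2.0, 7.5]
width: 0.149
```

```bash
python3 - <<'E'
from h import *
o=manip.observe(); print(o['time_s'],o['eef_pos'],o['tcp_rot'],o['width'],o['wrist_force'],o['torque'])
shot('side','s6');shot('top','t6')
o=manip.observe(); print(o['tcp_rot'],o['wrist_force'],o['torque'])
a=cv2.imread('pics/s6.png')
cv2.imwrite('pics/c9.png',np.hstack([cv2.resize(a[130:220,290:370],None,fx=6,fy=6,interpolation=2)]))
s=load('s6'); F=lambda p:((np.array(proj(s,p))-[290,130]+.5)*6-.5).round(0)
c=np.array([576.9,-61.3]); th=np.radians(42.3); n=np.array([np.cos(th),np.sin(th)])
print('marks',F([*(c+60*n),94]),F([*(c-60*n),94]),'handle ends z148',F([*(c+32*n),148]),F([*(c-32*n),148]),'lidtop',F([*c,118]))
E
```

```text
16.7 [576.77443841 -60.91647899 126.27230153] [-9.00056389e+01  2.86484909e-02 -4.72307349e+01] 0.1490069942930163 [-2.90301455  1.97394964  7.51569955] [0.23936875 0.73303505 0.08480139]
[-9.00050492e+01  2.63265247e-02 -4.72202542e+01] [-3.82199494  1.54669235  7.33947678] [0.26703054 0.64979753 0.08049141]
marks [166. 295.] [386. 323.] handle ends z148 [214. 212.] [335. 226.] lidtop [274. 270.]
```

View pics/c9.png

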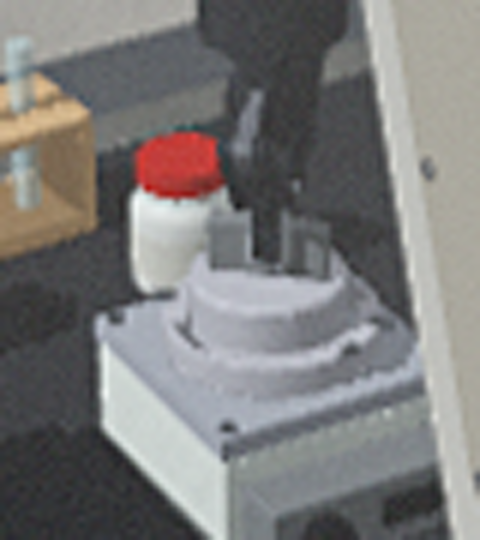

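Request:
jog_arm(
  motion=[1, 0, 0, 0, 0, 0, 0, 1, 0, 0, 0, 0, 0, 0, 1, 0, 0, 0, 0, 0, 0],
)

```text
time_s: 17.1
eef_pos: [576.8, -60.9, 126.3]
tcp_rot: [-90.0, 0.0, -47.2]
wrist_force: [-3.7, 2.1, 7.0]
width: 0.151
```

```bash
python3 - <<'E'
from h import *
o=manip.observe(); print(o['time_s'],o['eef_pos'],o['tcp_rot'],o['width'],o['wrist_force'])
print(manip.sign_off())
E
```

```text
17.1 [576.77773829 -60.92417738 126.27148862] [-9.00042605e+01  2.96582338e-02 -4.72232641e+01] 0.15096486919819055 [-3.67042397  2.07460441  6.95809125]
the job is handed in; nothing more can be done
None
```

I seated and released the insert, put the lid on through the gaps down to the deck, and turned it clockwise to the half-way ribs. I handed the job in at 17.1 s with the lid still held at an 80 N grip. The sign-off gives no verdict.

- **Insert:** I centred it in the pocket by feeling for the walls, at about (576.9, -61.3), then let go. The picture afterwards showed it in the pocket.
- **Lid position:** At the end the gripper was within about 0.5 mm of the pocket centre. Its height matched the height where the lid touched the deck, with about 7 N of push.
- **Twist:** The gripper had turned about 44.5° from the gap direction (mark at 45°). The last picture puts the handle within about 3° of the rib line, against 8.5° allowed.
- **Not directly checked:** The spring-ring and lock-catch joints can't be read. The measured twisting moment was only about 0.08 N m, against an expected 0.18, though it is a noisy reading. The lid never got near the 60° where the lock catch begins.
- **Other things on the bench:** I gripped only the insert and the lid. I didn't re-measure the other items at the end.

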